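# Seat the vial carousel on the autosampler's keyed drive hub

## Robot

A 6-joint arm with a two-finger parallel gripper is mounted at the origin on a cart in front of the work surface, level with it; the furniture and walls round the work are solid. World frame = base frame: x ahead of the robot, y to its left, z up, the work surface at z = 0. Lengths are in m, angles in rad, forces in N, time in s.
With the tool pointing down it reaches from about 0.35 to 0.975 m from the base axis. Payload 4.9 kg.
Tool frame: the origin (TCP) lies on the centre line of the jaws, within the pads' length; the fingertips stand 19 mm ahead of it and the grasp point (between the pads) is the TCP; z points along the fingers, y is the line along which they close (so a half turn about z gives the same grasp; the last joint's range is limited). The gripper opens to 85 mm and grips with 20 to 120 N. Pads are 22 mm wide; open, the fingers measure 114 mm over their backs; the gripper's body (76 mm by 85 mm) begins 54 mm behind the grasp point. The pads swing forward as they close: fully open they stand 13 mm farther back than shut.
Start: joints at [-1.46, 0.053, 1.613, -0, 1.476, -0.119], TCP at [0.142, -0.609, 0.225] pointing down, gripper open.
Joint ranges: [-3.01, 3.01], [-1.01, 2.22], [0.06, 2.58], [-1.02, 4.17], [0.09, 2.62], [-3.14, 3.14]. Speed limits (rad/s): [2.57, 2.57, 3.14, 3.14, 3.14, 3.14].

## Interface

Orientations are given as a unit quaternion [w, x, y, z].
In Python, from station import manip gives the robot as it stands. The module is installed in compiled form; this text tells all that it offers.
- The arm moves only by the tool jog_arm, called after "Call:" by a JSON object that holds its "op" and its "data". Schema: {"type":"object","properties":{"moves":{"type":"array","items":{"type":"number"},"minItems":5,"maxItems":40},"only":{"type":"string"},"quiet":{"type":"boolean"},"lines":{"type":"string"}},"required":["moves"],"additionalProperties":false}. moves is one flat list of numbers that holds 1 to 8 rows one after another, with no inner brackets; each row has 5 numbers: the finger opening in m, then dx, dy, dz in fractions of the full range, 1 being 0.75 m, then a turn about the tool's z in shares of pi rad (1.0 is pi rad); each row is the pose to reach, as a shift and turn from the pose commanded when the call began, along the tool's axes at that moment; what a row does not reach only later rows make up. A row lasts 1/10 s, in which the tool goes at most 0.05 m and 0.15 rad, less where a joint would pass 70% of its speed; a pose out of reach is approached as far as the arm can. The fingers move at their own pace and stop on an object; the grip force is fixed at half the most. Time passes only in rows, so rows that do not move let the fingers close. The tool returns the time, the measured TCP pose, the force, the opening and the grip force at its end. only (a regular expression) keeps the lines of the reply that match it, lines (a string "A,B") keeps lines A to B, and quiet returns only ok. Input that does not fit is refused with a message, and nothing moves.
- manip.observe(): the state, without advancing time (a new reading comes with each control period).
- manip.grab_frame(name): name is "side" or "top"; returns the picture (384x512x3 uint8, red, green, blue); there is no depth.
- manip.camera_params(name): a dict with "vfov" (degrees; the focal length in pixels is half the picture's height over the tangent of half this angle, whatever the lens; pixels are square), "cx", "cy" (the principal point, pixels), "D" ([k1, k2, p1, p2, k3] as OpenCV has them; the pictures are not rectified), "xyz" and "orientation" of the camera in the world. Camera axes: x right, y up, looking along -z (the intrinsics and any distortion apply to the point x, -y, -z); pixel columns grow to the right and rows downward; lengths in m; the calibration is good to about 2 mm. A picture is of the moment at which its call begins. camera_params takes no time and is no camera call.
- manip.finish_job(): hands the job in; it is judged then, once.
The state is a dict: "clock": time; "joint_pos": joint angles; "joint_velocities": joint speeds; "joint_torque": joint torques, N m; "position": TCP position; "tool_rot": TCP orientation; "ft_force": force on the tool from outside, world axes, zero at the start; "torque": the same for the moment, N m; "gripper_width": finger opening in m; "finger_force": force on a finger pad.
Only numpy, scipy, OpenCV 4.12 (cv2) and the standard library are available. Lean on these libraries where they do the work, as an engineer would, in place of code of your own. Each camera call takes 0.05 s, during which the arm holds its last target. There are 200 camera calls.

## Task

Load the vial carousel into the autosampler: pull the autosampler's drawer out to its stop, then lift the carousel off its loading stand and push its keyed shaft down into the drive hub in the drawer, turning it until the key slips into the keyway, and press on against the ejector spring until it sits fully home. The drive clamps it only at the next start-up, so finish while still holding the carousel in the gripper, pressed fully home, with the drawer left out. Keep the carousel upright so that no vial falls, and leave the vial rack, the beaker and the white bottle where they are.

Things in the scene. Friction and masses are not known exactly. Their poses are not given: they have to be found in the camera images.
- drawer (a joint): drawer of the autosampler (white box 204 mm wide, 225 mm deep, 136 mm high, dark touch panel on top; grey drawer front 118 mm high with a steel bar handle). Slides straight out of the front; in m, 0 shut, 0.14 at its stop; about 3 N of friction, stays where left.
- drawer_handle (a point): middle of the drawer's steel bar handle: a round level bar 104 mm above the worktop, 10 mm thick and 120 mm long on two posts 90 mm apart, its centre line 42 mm in front of the drawer front. Axes move with the drawer: y along the bar, z up; the drawer opens along -x (roughly towards the robot).
- hub_face (a point): centre of the top face of the drive hub, an upright aluminium cylinder 44 mm across in the drawer, 131 mm behind the handle bar; face 49 mm above the worktop, z up. Bore 22 mm; keyway 7 mm wide, open to the top, towards +x, to 15.5 mm from the centre, red mark outside it. Turns about z with about 0.3 N m and stays where left. Carousel home: underside on this face.
- ejector (a joint): brass spring ejector at the bottom of the hub's bore; value in m, 0 when up, grows as the shaft presses it. The shaft meets it 8 mm before home and presses it to about 0.008 at home; it pushes back with 7 N at first, 11 N at home, and lifts a carousel that is let go.
- carousel: vial carousel, about 0.26 kg: aluminium disc, blue disc above it, 92 mm across, eight small vials (tops 36 mm above the origin) and a black knob on a centre post. Origin on the axis in the flat underside; z up; x towards the key. White lines on knob and blue disc and the only white-capped vial lie over the key. Out of line, the key rests on the hub's face, underside 18 mm above it.
- knob (a point): middle of the carousel's black round knurled knob, the place to grip: on the axis, 59 mm above the underside; 29 mm across, 26 mm high (46 to 72 mm above the underside). Axes as the carousel's.
- shaft_tip (a point): centre of the lower end of the carousel's steel shaft, 26 mm below the underside: shaft 20 mm across with a tapered tip. A brass key 5 mm wide on its +x side reaches 14 mm from the axis and runs from the underside to 18 mm below it; the last 8 mm of shaft are a plain pilot. Axes as the carousel's.
- stand: loading stand, fixed: white ring on three short steel posts over a white foot ring 104 mm across; origin at the centre of its foot. The carousel's underside rests on its top ring, 48 mm above the worktop, with the shaft hanging free inside the ring (76 mm wide inside).
- vial_rack: blue rack full of vials, 66 x 160 x 40 mm, standing on the worktop to the right; origin at the centre of its underside.
- beaker: clear beaker, 53 mm across, 66 mm high; origin at the centre of its underside.
- bottle_white: white bottle with a red cap, 60 mm across, 100 mm high; origin at the centre of its underside.
Not all that is in view belongs to the job. There is more than one size of the carousel; the one meant has the size given above.

How it is judged:
By the outcome, as a careful person would: the job done as asked, in the order asked, and still so for the second after the job is handed in, while the arm keeps its last pose, push and grip.
It also fails if it takes over 58 s, if anything falls off the work surface, if the arm or the gripper's body presses on something with over 40 N, if the wrist force passes 120 N, or if a joint passes its speed limit or range.

## Working session

There is one attempt and no reset: what is moved stays moved. The work goes in short steps, Python scripts to look and compute and a tool call to move; the robot and the scene stay as the last step left them, time stands still between calls to the robot, and variables do not carry over. Pictures are saved under pics/ and viewed, at most 10 in all, crops included, and the job is handed in when it is done.

```bash
mkdir -p pics; cat > h.py <<'E'
import numpy as np, cv2
from scipy.spatial.transform import Rotation as R
from station import manip
def q2R(q): return R.from_quat([q[1],q[2],q[3],q[0]])
def cam(n):
    p=manip.camera_params(n); f=192/np.tan(np.radians(p['vfov'])/2)
    K=np.array([[f,0,p['cx']],[0,f,p['cy']],[0,0,1.]]); return K,np.array(p['D'],float),np.array(p['xyz']),q2R(p['orientation']).as_matrix()
def ray(n,uv):
    K,D,o,M=cam(n); a=cv2.undistortPoints(np.array([[uv]],float),K,D)[0,0]
    d=M@np.array([a[0],-a[1],-1]); return o,d/np.linalg.norm(d)
def onz(n,uv,z):
    o,d=ray(n,uv); return o+d*(z-o[2])/d[2]
def proj(n,P):
    K,D,o,M=cam(n); c=M.T@(np.array(P)-o); c=np.array([[c[0],-c[1],-c[2]]])
    return cv2.projectPoints(c,np.zeros(3),np.zeros(3),K,D)[0][0,0]
def tri(uvs,uvt):
    o1,d1=ray('side',uvs);o2,d2=ray('top',uvt)
    A=np.c_[d1,-d2]; s=np.linalg.lstsq(A,o2-o1,rcond=None)[0]
    a=o1+d1*s[0];b=o2+d2*s[1]; return (a+b)/2,np.linalg.norm(a-b)
def snap(n,fn):
    im=cv2.cvtColor(manip.grab_frame(n),cv2.COLOR_RGB2BGR); cv2.imwrite('pics/'+fn,im); return im
E
python3 - <<'E'
from h import *
for n in('side','top'):
    snap(n,n+'0.png'); im=cv2.imread(f'pics/{n}0.png'); cv2.imwrite(f'pics/{n}0b.png',cv2.resize(im,(800,600),interpolation=cv2.INTER_CUBIC)); print(manip.camera_params(n))
print(manip.observe())
E
```

```text
{'vfov': 47.74896018651378, 'cx': 257.83893320436835, 'cy': 195.48008182117465, 'D': array([-0.16626531,  0.        ,  0.        ,  0.        ,  0.        ]), 'xyz': array([0.20635587, 1.03649636, 0.71136002]), 'orientation': array([-0.16693278, -0.09481121,  0.50022259,  0.84434688])}
{'vfov': 42.0886464742368, 'cx': 254.08318895509706, 'cy': 197.93975691461645, 'D': array([-0.02443494,  0.        ,  0.        ,  0.        ,  0.        ]), 'xyz': array([0.30720337, 0.00536783, 1.85829475]), 'orientation': array([ 0.70813957,  0.06073468, -0.0578342 , -0.70107407])}
{'clock': 0.1, 'joint_pos': array([-1.45998535e+00,  5.32837520e-02,  1.61416672e+00,  7.52674170e-06,
        1.47598830e+00, -1.19012319e-01]), 'joint_velocities': array([-2.09460560e-03, -1.27126367e-03, -3.71705564e-03,  2.28307605e-03,
       -8.12072651e-05, -4.40047149e-04]), 'joint_torque': array([ 4.81812572e-05, -3.94905567e+01, -3.71363282e+01, -1.72828254e-04,
        3.92266302e-03,  1.04155635e-05]), 'position': array([ 0.14230923, -0.60799083,  0.22348437]), 'tool_rot': array([-9.23038523e-04,  9.93404536e-01,  1.14658515e-01,  7.53126734e-06]), 'ft_force': array([ 0.74931161, -0.05065725,  0.02474638]), 'torque': array([ 0.02881228, -0.01118839,  0.06289804]), 'finger_force': 0.0, 'gripper_width': 0.08530657247379729}
```

View pics/side0b.png

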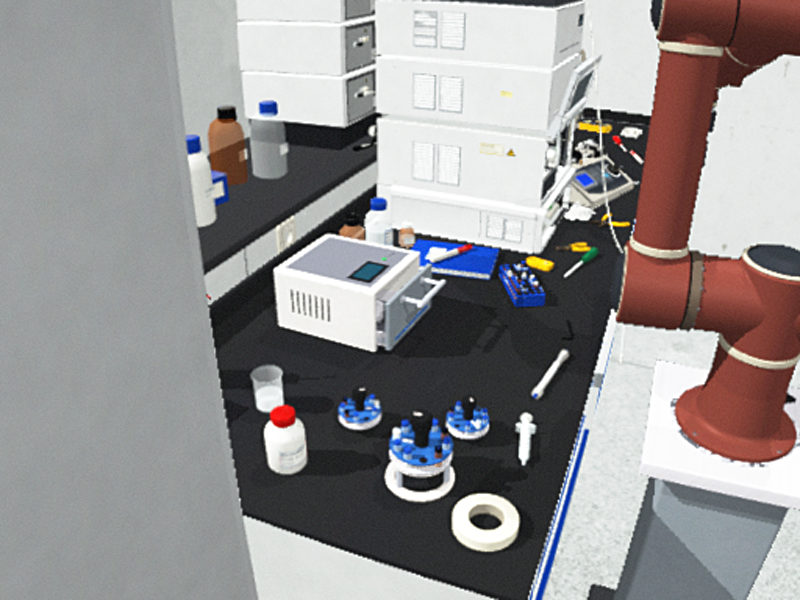

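View pics/top0b.png

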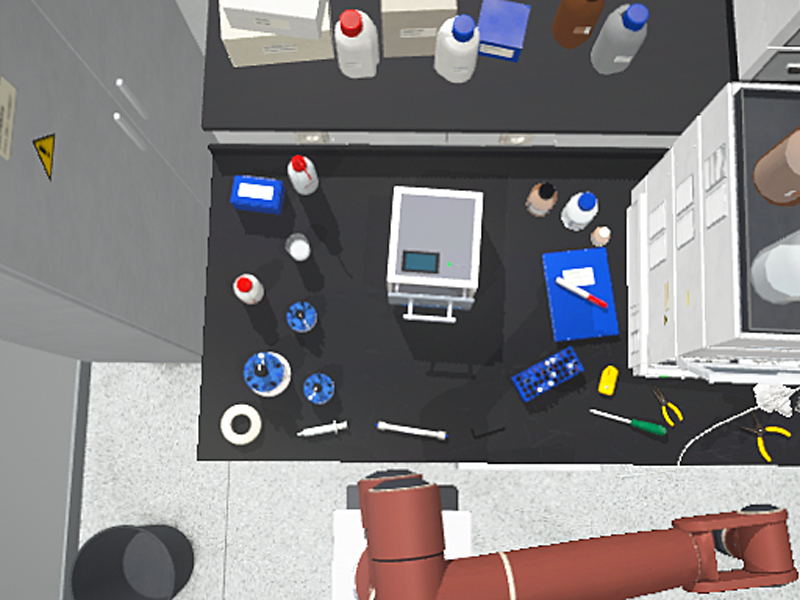

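Side view: the autosampler is at (345,290) with its handle at (425,293). Three carousels are in view: the big one on a white stand at (420,455), and small ones on the table at (360,410) and (468,415). In the top view these are at (266,373), (302,317) and (319,388). The one on the stand fits, being larger and standing on the loading stand. I'll confirm this in an enlarged crop.

```bash
python3 - <<'E'
from h import *
s=cv2.imread('pics/side0.png');t=cv2.imread('pics/top0.png')
def c(im,u,v,w=80,h=60): return cv2.resize(im[v:v+h,u:u+w],(400,300),interpolation=cv2.INTER_CUBIC)
out=np.vstack([np.hstack([c(t,140,205),c(t,235,170)]),np.hstack([c(s,230,260),c(s,225,165)])])
cv2.imwrite('pics/crop0.png',out)
for n,uv in(('top',(170,239)),('top',(193,203)),('top',(204,248))): print(onz(n,uv,0.08))
E
```

```text
[0.45695861 0.31285629 0.08      ]
[0.58785647 0.2346211  0.08      ]
[0.42621563 0.19052167 0.08      ]
```

View pics/crop0.png

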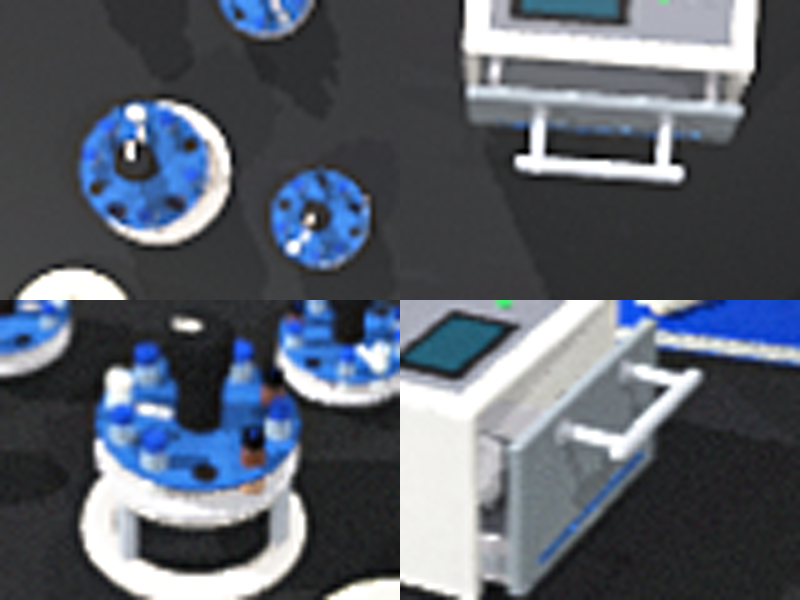

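The crop confirms it: the wider carousel on the ringed stand is the one meant. Its white cap is at top-view px (167,227) and its knob line at (166,235). The bar ends are at top-view (259.2,202.4) and (291.2,204.8), and at side-view (269,194.6) and (283.8,180.6).

```bash
python3 - <<'E'
from h import *
a,ea=tri((269,194.6),(259.2,202.4)); b,eb=tri((283.8,180.6),(291.2,204.8))
print('bar',a,ea,b,eb,np.linalg.norm(a-b)); m=(a+b)/2; d=(a-b); print('mid',m,'yaw',np.degrees(np.arctan2(-d[0],d[1])))
for n,e in (('top',[(259.2,202.4),(291.2,204.8)]),('side',[(269,194.6),(283.8,180.6)])):
    p=[onz(n,u,.104) for u in e]; print(n,np.mean(p,0),p[0]-p[1])
# carousel
for n,(u,v,w,h) in (('top',(150,215,45,45)),('side',(240,258,55,70))):
    im=cv2.imread(f'pics/{n}0.png'); hsv=cv2.cvtColor(im,cv2.COLOR_BGR2HSV)
    m=cv2.inRange(hsv,(98,130,70),(122,255,255)); k=np.zeros_like(m); k[v:v+h,u:u+w]=m[v:v+h,u:u+w]
    N,l,s,c=cv2.connectedComponentsWithStats(k); i=1+np.argmax(s[1:,4]); 
    p=cv2.findContours((l==i).astype('u1'),0,1)[0]; p=cv2.convexHull(np.vstack(p)); print(n,s[i],cv2.fitEllipse(p))
    blk=cv2.inRange(hsv,(0,0,0),(180,255,55)); k=np.zeros_like(m); k[v:v+h,u:u+w]=blk[v:v+h,u:u+w]
    N,l,s,c=cv2.connectedComponentsWithStats(k); print('black',[(s[i].tolist(),c[i].round(1).tolist()) for i in range(1,N) if s[i,4]>15])
    wh=cv2.inRange(hsv,(0,0,190),(180,50,255)); k=np.zeros_like(m); k[v:v+h,u:u+w]=wh[v:v+h,u:u+w]
    N,l,s,c=cv2.connectedComponentsWithStats(k); print('white',[(s[i].tolist(),c[i].round(1).tolist()) for i in range(1,N) if s[i,4]>3])
E
```

```text
bar [ 0.58910786 -0.00402833  0.1054623 ] 0.001631634738431918 [ 0.58271193 -0.11825389  0.09918052] 0.0019328390461237507 0.11457682027984388
mid [ 0.58590989 -0.06114111  0.10232141] yaw -3.204861337360006
top [ 0.58477822 -0.06119563  0.104     ] [0.00753405 0.11389059 0.        ]
side [ 0.58581892 -0.05785328  0.104     ] [0.01014049 0.10263264 0.        ]
top [156 225  25  26 387] ((167.8836669921875, 237.6197967529297), (24.859968185424805, 25.258472442626953), 45.78558349609375)
black [([168, 215, 11, 7, 58], [173.3, 217.4]), ([189, 215, 6, 7, 34], [192.0, 217.7]), ([165, 223, 28, 37, 166], [181.7, 246.1]), ([164, 234, 7, 7, 22], [168.0, 237.4])]
white [([163, 225, 23, 29, 146], [178.3, 241.8]), ([165, 226, 4, 11, 21], [166.5, 230.5]), ([150, 259, 9, 1, 9], [154.0, 259.0])]
side [249 268  41  30 544] ((268.2290344238281, 282.5473327636719), (29.612152099609375, 41.554222106933594), 101.96435546875)
black [([240, 258, 55, 70, 1677], [263.5, 291.1]), ([258, 302, 26, 12, 200], [270.3, 308.5])]
white [([240, 258, 2, 3, 5], [240.6, 258.8]), ([265, 264, 5, 2, 9], [266.8, 264.6]), ([240, 266, 3, 5, 9], [241.0, 268.0]), ([286, 271, 9, 9, 36], [290.3, 275.8]), ([251, 274, 5, 7, 28], [253.2, 276.7]), ([257, 281, 7, 2, 12], [260.0, 281.5]), ([246, 288, 45, 33, 612], [266.1, 306.2]), ([290, 320, 5, 8, 27], [292.6, 324.4])]
```

```bash
cat >> h.py <<'E'
def go(P,yh):  # shift in tool axes and turn to reach P with tool y heading yh (deg)
    s=manip.observe(); r=q2R(s['tool_rot']); d=r.inv().apply(np.array(P)-s['position'])
    y=r.apply([0,1,0]); c=np.degrees(np.arctan2(y[1],y[0])); t=-((yh-c+180)%360-180)
    print('pos',s['position'].round(4),'z',r.apply([0,0,1]).round(3),'yhead',round(c,2),'j',s['joint_pos'].round(2)); print('d',d.round(4),'turn',round(np.radians(t),4))
E
python3 - <<'E'
from h import *
go([.585,-.061,.20],-3.7)
print([onz('top',(167.9,237.6),z) for z in(.065,.075)],[onz('side',(268.2,282.5),z) for z in (.065,.075)])
print(onz('top',(194,236),0))
E
```

```text
pos [ 0.1423 -0.608   0.2235] z [-0.     0.002 -1.   ] yhead -76.83 j [-1.46  0.05  1.61  0.    1.48 -0.12]
d [ 0.5557 -0.4317  0.0244] turn -1.2764
[array([0.46318439, 0.32321848, 0.065     ]), array([0.46231459, 0.32144604, 0.075     ])] [array([0.46851514, 0.31744381, 0.065     ]), array([0.4644592 , 0.32856845, 0.075     ])]
[0.47584656 0.23739302 0.        ]
```

Units first: shifts go in shares of 0.75 m and turns go in shares of pi rad. So 0.5557 m / 0.75 = 0.7409, -0.4317 m / 0.75 = -0.5756, -1.276 rad / 3.1416 = -0.4062.

Call:
{"op": "jog_arm", "data": {"moves": [0.034, 0.1853, -0.144, 0, -0.1019, 0.034, 0.3707, -0.288, 0, -0.2037, 0.034, 0.3707, -0.288, 0, -0.2037, 0.034, 0.556, -0.432, 0, -0.3056, 0.034, 0.556, -0.432, 0, -0.3056, 0.034, 0.7409, -0.5756, 0, -0.4062, 0.034, 0.7409, -0.5756, 0, -0.4062, 0.034, 0.7409, -0.5756, 0, -0.4062]}}

```text
clock: 0.9
position: [0.3947, -0.2957, 0.2242]
tool_rot: [-0.0, 0.753, 0.658, 0.0]
ft_force: [0.3, -1.2, 0.0]
gripper_width: 0.0343
finger_force: 0.0
```

```bash
python3 -c "
from h import *
go([.585,-.061,.20],-3.7)"
```

```text
pos [ 0.3947 -0.2957  0.2242] z [-0.  0. -1.] yhead -7.74 j [-0.79 -0.27  1.91  0.    1.5  -0.66]
d [0.2581 0.1569 0.0243] turn -0.0705
```

Scaled: 0.2581 m / 0.75 = 0.3441, 0.1569 m / 0.75 = 0.2092, -0.07 rad / 3.1416 = -0.0223.

Call:
{"op": "jog_arm", "data": {"moves": [0.034, 0.3441, 0.2092, 0, -0.0223, 0.034, 0.3441, 0.2092, 0, -0.0223, 0.034, 0.3441, 0.2092, 0, -0.0223, 0.034, 0.3441, 0.2092, 0, -0.0223, 0.034, 0.3441, 0.2092, 0.0133, -0.0223, 0.034, 0.3441, 0.2092, 0.0267, -0.0223, 0.034, 0.3441, 0.2092, 0.0324, -0.0223, 0.034, 0.3441, 0.2092, 0.0324, -0.0223]}}

```text
clock: 1.7
position: [0.585, -0.0629, 0.1981]
tool_rot: [-0.002, 0.731, 0.682, -0.001]
ft_force: [0.3, -0.6, 0.2]
gripper_width: 0.0342
finger_force: 0.0
```

```bash
python3 - <<'E'
from h import *
go([.585,-.061,.102],-3.7)
s=snap('side','s1.png');t=snap('top','t1.png')
def c(im,u,v,w=100,h=150): return cv2.resize(im[v:v+h,u:u+w],(400,600),interpolation=cv2.INTER_CUBIC)
cv2.imwrite('pics/c1.png',np.hstack([c(s,225,80),c(t,225,110)]))
E
```

```text
pos [ 0.585  -0.0629  0.1981] z [-0.004  0.001 -1.   ] yhead -3.92 j [-0.23 -0.01  1.72 -0.    1.43 -0.16]
d [0.0019 0.0003 0.0961] turn -0.0039
```

View pics/c1.png

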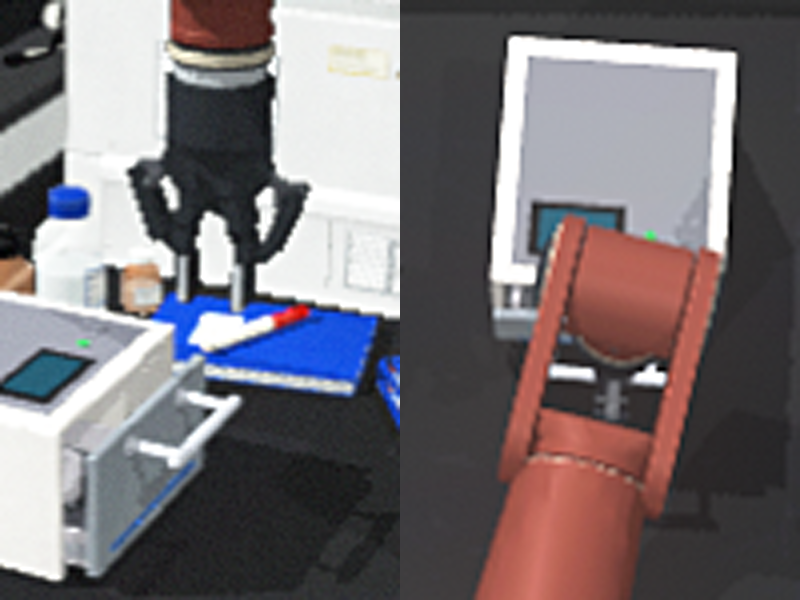

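The fingers hang above the bar in the side view, with tips at crop (183,300) and (238,305) and the bar end at (178,460). Descending.

Scaled: 0.096 m / 0.75 = 0.128, 0.08 m / 0.75 = 0.1067.

Call:
{"op": "jog_arm", "data": {"moves": [0.034, 0.0025, 0, 0.0533, 0, 0.034, 0.0025, 0, 0.1067, 0, 0.034, 0.0025, 0, 0.128, 0, 0.034, 0.0025, 0, 0.128, 0, 0, 0.0025, 0, 0.128, 0, 0, 0.0025, 0, 0.128, 0, 0, 0.0025, 0, 0.128, 0]}}

```text
clock: 2.5
position: [0.5873, -0.0628, 0.1069]
tool_rot: [0.002, 0.732, 0.682, 0.001]
ft_force: [0.5, -0.6, -0.6]
gripper_width: -0.0001
finger_force: 0.0
```

```bash
python3 -c "
from h import *
go([.585,-.061,.102],-3.7)"
```

```text
pos [ 0.5873 -0.0628  0.1069] z [ 0.004 -0.001 -1.   ] yhead -4.08 j [-0.23  0.07  1.8  -0.    1.27 -0.16]
d [ 0.0016 -0.0025  0.0049] turn -0.0066
```

The fingers closed on nothing. Looking again.

```bash
python3 - <<'E'
from h import *
s=snap('side','s2.png');t=snap('top','t2.png')
print('tcp in side',proj('side',manip.observe()['position']))
cv2.imwrite('pics/c2.png',cv2.resize(s[110:230,220:320],(500,600),interpolation=cv2.INTER_CUBIC))
print(manip.observe())
E
```

```text
tcp in side [276.88828036 186.08850362]
{'clock': 2.6, 'joint_pos': array([-2.32189577e-01,  7.03811418e-02,  1.79951735e+00, -1.30521080e-05,
        1.26902989e+00, -1.61241021e-01]), 'joint_velocities': array([ 0.0024184 ,  0.00667188,  0.01063131,  0.0007277 , -0.00269975,
        0.00014899]), 'joint_torque': array([-6.74048485e-02, -3.75355232e+01, -3.44520521e+01, -2.89027274e-03,
       -9.17489582e-03, -1.97813788e-04]), 'position': array([ 0.58673517, -0.06249357,  0.10597974]), 'tool_rot': array([0.00111136, 0.73173878, 0.68158387, 0.00073451]), 'ft_force': array([-0.28337168,  0.29724574, -0.8793978 ]), 'torque': array([-0.01545265, -0.06646297,  0.0337909 ]), 'finger_force': 0.0, 'gripper_width': 0.0002797405717007325}
```

View pics/c2.png

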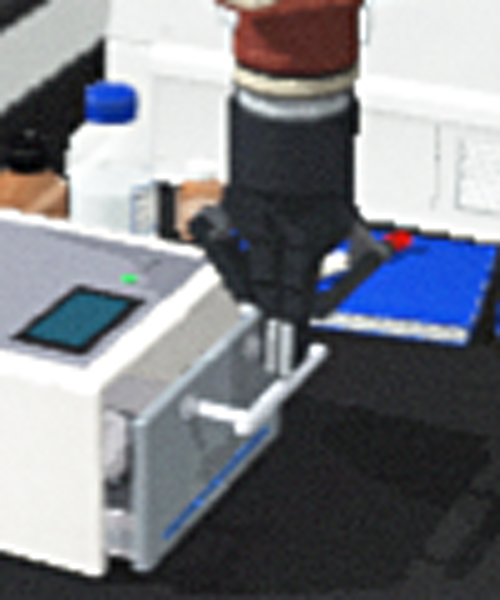

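```bash
python3 - <<'E'
from h import *
def cr(p,o,k): return ((p-np.array(o))*k).round(0)
for P in ([.585,-.0629,.198],[.585,-.0629,.179]): print('c1',cr(proj('side',P),(225,80),4), [cr(proj('side',np.array(P)+[e,0,0]),(225,80),4) for e in(-.02,.02)])
for P in ([.5867,-.0625,.106],[.5867,-.0625,.087]): print('c2 tcp/tip',cr(proj('side',P),(220,110),5))
for a in ([.589,-.002,.104],[.581,-.12,.104],[.585,-.061,.104],[.585,-.061,.109]): print('bar',cr(proj('side',a),(220,110),5))
d=cv2.absdiff(cv2.imread('pics/side0.png'),cv2.imread('pics/s2.png')).max(2); print(d[190:215,262:275].max(), d[200:225,245:262].max())
E
python3 - <<'E'
import cv2
cv2.imwrite('pics/c2z.png',cv2.resize(cv2.imread('pics/s2.png')[160:205,250:300],(667,600),interpolation=cv2.INTER_CUBIC))
E
```

```text
c1 [213. 313.] [array([239., 317.]), array([188., 308.])]
c1 [213. 336.] [array([238., 341.]), array([187., 332.])]
c2 tcp/tip [285. 380.]
c2 tcp/tip [284. 408.]
bar [245. 427.]
bar [324. 346.]
bar [286. 385.]
bar [286. 378.]
25 15
```

View pics/c2z.png

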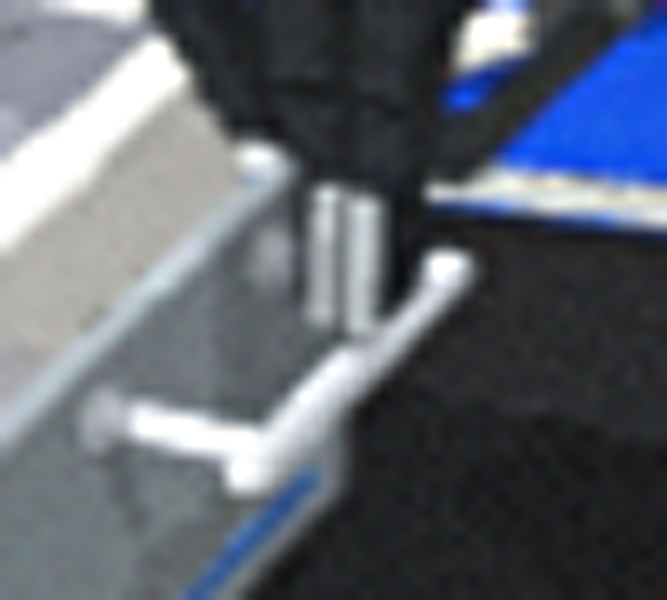

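The fingertips (px 276,185) end just above the bar at about z 0.110. The tool therefore stands about 2 cm higher than the text implies. I'll reopen and go deeper.

Scaled: 0.024 m / 0.75 = 0.032, 0.02 m / 0.75 = 0.0267.

Call:
{"op": "jog_arm", "data": {"moves": [0.036, 0, 0, -0.0133, 0, 0.036, 0, 0, -0.0133, 0, 0.036, 0, 0, -0.0133, 0, 0.036, 0, 0, 0.0133, 0, 0.036, 0, 0, 0.0267, 0, 0.036, 0, 0, 0.032, 0, 0.036, 0, 0, 0.032, 0]}}

```text
clock: 3.3
position: [0.585, -0.0621, 0.0792]
tool_rot: [-0.001, 0.732, 0.682, -0.001]
ft_force: [0.1, -0.8, -0.9]
gripper_width: 0.0358
finger_force: 0.0
```

```bash
python3 - <<'E'
from h import *
go([.585,-.061,.082],-3.7)
s=snap('side','s3.png')
cv2.imwrite('pics/c3.png',cv2.resize(s[150:210,245:305],(600,600),interpolation=cv2.INTER_CUBIC))
E
```

```text
pos [ 0.585  -0.0621  0.0792] z [-0.002  0.    -1.   ] yhead -4.07 j [-0.23  0.1   1.82 -0.    1.23 -0.16]
d [ 0.0011 -0.0001 -0.0028] turn -0.0064
```

View pics/c3.png

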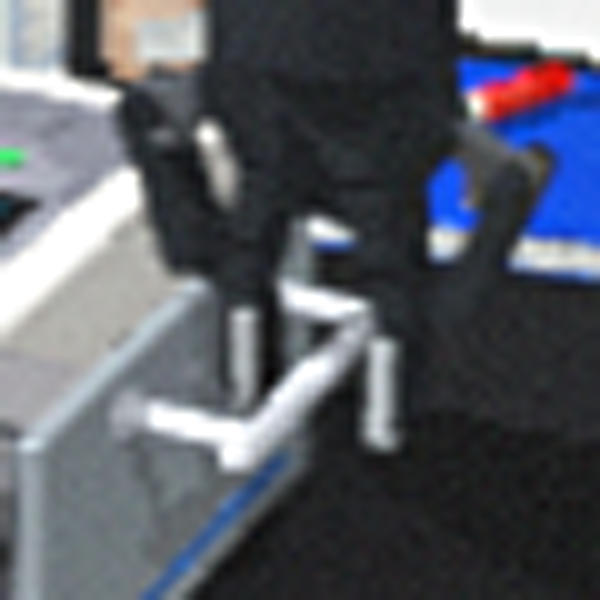

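The fingers now straddle the bar (tips at crop (382,445) and (243,400), bar between them). Closing.

Call:
{"op": "jog_arm", "data": {"moves": [0, 0, 0, 0, 0, 0, 0, 0, 0, 0, 0, 0, 0, 0, 0, 0, 0, 0, 0, 0]}}

```text
clock: 3.75
position: [0.5863, -0.0624, 0.0813]
tool_rot: [0.001, 0.732, 0.682, 0.0]
ft_force: [-0.7, -0.6, 3.3]
gripper_width: 0.0078
finger_force: 58.5
```

```bash
python3 - <<'E'
from h import *
go([.585,-.061,.082],-3.7)
for z in(.06,.07,.08,.09): print(z,(proj('side',[.585-.02,-.061,z])-[245,150])*10)
E
```

```text
pos [ 0.5863 -0.0624  0.0813] z [ 0.001 -0.    -1.   ] yhead -4.06 j [-0.23  0.1   1.81 -0.    1.23 -0.16]
d [ 0.0013 -0.0014 -0.0007] turn -0.0063
0.06 [379.93354993 509.3864838 ]
0.07 [381.08303049 480.77030098]
0.08 [382.23724758 451.94347368]
0.09 [383.39616104 422.90495577]
```

Handle gripped (58 N). Pulling along -y of the tool.

Scaled: -0.11 m / 0.75 = -0.1467, -0.105 m / 0.75 = -0.14.

Call:
{"op": "jog_arm", "data": {"moves": [0, 0, -0.02, 0, 0, 0, 0, -0.0467, 0, 0, 0, 0, -0.0733, 0, 0, 0, 0, -0.1, 0, 0, 0, 0, -0.1267, 0, 0, 0, 0, -0.14, 0, 0, 0, 0, -0.1467, 0, 0]}}

```text
clock: 4.45
position: [0.4767, -0.0554, 0.0813]
tool_rot: [0.002, 0.732, 0.682, 0.0]
ft_force: [4.3, -5.8, 0.9]
gripper_width: 0.0074
finger_force: 61.1
```

Call:
{"op": "jog_arm", "data": {"moves": [0, 0, -0.0067, 0, 0, 0, 0, -0.0133, 0, 0, 0, 0, -0.0133, 0, 0]}}

```text
clock: 4.75
position: [0.4666, -0.0547, 0.0813]
tool_rot: [0.001, 0.732, 0.682, -0.0]
ft_force: [-1.4, -5.6, 4.8]
gripper_width: 0.0079
finger_force: 61.5
```

Scaled: -0.01 m / 0.75 = -0.0133, -0.005 m / 0.75 = -0.0067.

Call:
{"op": "jog_arm", "data": {"moves": [0, 0, -0.0067, 0, 0, 0, 0, -0.0133, 0, 0, 0, 0, -0.0133, 0, 0]}}

```text
clock: 5.05
position: [0.4657, -0.0547, 0.0815]
tool_rot: [0.011, 0.732, 0.681, 0.009]
ft_force: [38.2, -6.5, -26.6]
gripper_width: 0.0077
finger_force: 59.0
```

Call:
{"op": "jog_arm", "data": {"moves": [0, 0, -0.0067, 0, 0, 0, 0, -0.0133, 0, 0, 0, 0, -0.0133, 0, 0]}}

```text
clock: 5.35
position: [0.4659, -0.0547, 0.0819]
tool_rot: [0.022, 0.733, 0.68, 0.019]
ft_force: [86.6, -9.8, -62.0]
gripper_width: 0.0077
finger_force: 57.3
```

Stop reached (x≈0.466, 86 N). Easing the load off, then releasing.

Scaled: 0.018 m / 0.75 = 0.024, 0.01 m / 0.75 = 0.0133.

Call:
{"op": "jog_arm", "data": {"moves": [0, 0, 0.0133, 0, 0, 0, 0, 0.024, 0, 0, 0, 0, 0.024, 0, 0, 0, 0, 0.024, 0, 0]}}

```text
clock: 5.75
position: [0.466, -0.0546, 0.0815]
tool_rot: [0.002, 0.732, 0.682, 0.0]
ft_force: [2.7, -5.7, 4.0]
gripper_width: 0.0074
finger_force: 63.2
```

```bash
python3 -c "
from h import *
go([.466,-.055,.082],-3.7)"
```

```text
pos [ 0.466  -0.0546  0.0815] z [ 0.003 -0.002 -1.   ] yhead -4.06 j [-0.27 -0.2   2.1  -0.    1.24 -0.2 ]
d [-0.0004  0.     -0.0005] turn -0.0063
```

Scaled: -0.12 m / 0.75 = -0.16, -0.08 m / 0.75 = -0.1067.

Call:
{"op": "jog_arm", "data": {"moves": [0.036, 0, 0, 0, 0, 0.036, 0, 0, 0, 0, 0.036, 0, 0, 0, 0, 0.036, 0, 0, -0.0533, 0, 0.036, 0, 0, -0.1067, 0, 0.05, 0, 0, -0.16, 0, 0.06, 0, 0, -0.16, 0, 0.06, 0, 0, -0.16, 0]}}

```text
clock: 6.55
position: [0.4645, -0.0535, 0.2012]
tool_rot: [0.001, 0.732, 0.682, 0.001]
ft_force: [-0.1, 0.3, -0.1]
gripper_width: 0.06
finger_force: 0.0
```

```bash
python3 -c "
from h import *
go([.463,.322,.2],-4)"
```

```text
pos [ 0.4645 -0.0535  0.2012] z [ 0.002 -0.    -1.   ] yhead -4.06 j [-0.27 -0.33  1.99  0.    1.47 -0.2 ]
d [ 0.3744 -0.028   0.0012] turn -0.001
```

Scaled: 0.21 m / 0.75 = 0.28, -0.016 m / 0.75 = -0.0213.

Call:
{"op": "jog_arm", "data": {"moves": [0.06, 0.28, -0.0213, 0, 0, 0.06, 0.28, -0.0213, 0, 0, 0.06, 0.28, -0.0213, 0, 0, 0.06, 0.28, -0.0213, 0, 0, 0.06, 0.28, -0.0213, 0, 0, 0.06, 0.28, -0.0213, 0, 0]}}

```text
clock: 7.15
position: [0.4615, 0.1583, 0.198]
tool_rot: [-0.001, 0.731, 0.683, -0.002]
ft_force: [0.5, -0.8, -0.4]
gripper_width: 0.0602
finger_force: 0.0
```

```bash
python3 - <<'E'
from h import *
s=snap('side','s4.png');t=snap('top','t4.png')
x=[.998,-.066]; H=np.array([.466,-.055]); 
P=[H[0]+.131*x[0],H[1]+.131*x[1],.049]; print(P,proj('top',P),proj('side',P))
u,v=proj('top',P).round().astype(int); print(u,v)
a=cv2.resize(t[v-24:v+36,u-20:u+20],(400,600),interpolation=cv2.INTER_CUBIC)
b=cv2.resize(t[210:270,150:190],(400,600),interpolation=cv2.INTER_CUBIC)
cv2.imwrite('pics/c4.png',np.hstack([a,b]))
E
```

```text
[np.float64(0.596738), np.float64(-0.06364600000000001), 0.049] [275.29532636 202.72410833] [273.45865455 201.68579583]
275 203
```

View pics/c4.png

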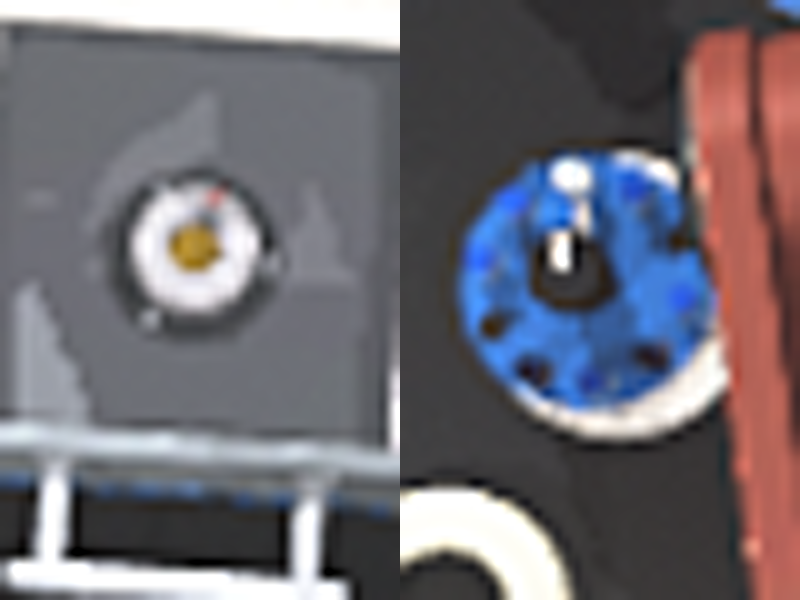

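Crop of the top view: hub centre at about px (274.1,203.0), keyway/red mark at crop (216,195), up and slightly right. On the carousel, the white cap is at (573,177) and the disc line at (583,218). Next I'll fit these numerically.

```bash
cat > m.py <<'E'
from h import *
def blob(im,roi,lo,hi,k=8,best=True,pr=False):
    u,v,w,h=roi; c=cv2.resize(im[v:v+h,u:u+w],None,fx=k,fy=k,interpolation=cv2.INTER_CUBIC)
    m=cv2.inRange(cv2.cvtColor(c,cv2.COLOR_BGR2HSV),lo,hi)
    cs=sorted(cv2.findContours(m,0,1)[0],key=cv2.contourArea,reverse=True)[:4]
    out=[]
    for q in cs:
        if cv2.contourArea(q)<30: continue
        M=cv2.moments(q); f=lambda x,y:np.array([(x+.5)/k-.5+u,(y+.5)/k-.5+v])
        cc=f(M['m10']/M['m00'],M['m01']/M['m00']); e=cv2.fitEllipse(q) if len(q)>5 else None
        out.append((cc,f(*e[0]) if e else None,np.array(e[1])/k if e else None,round(e[2]) if e else 0,cv2.contourArea(q)/k/k))
    return out
E
python3 - <<'E'
from m import *
t=cv2.imread('pics/t4.png');s=cv2.imread('pics/s4.png')
w=blob(t,(260,190,28,28),(0,0,170),(180,70,255)); print('hubT',w)
ww=blob(s,(255,185,45,35),(0,0,170),(180,70,255)); print('hubS',ww)
br=blob(t,(260,190,28,28),(12,120,80),(35,255,255)); print('brassT',br)
rd=blob(t,(260,190,28,28),(0,60,120),(8,255,255))+blob(t,(260,190,28,28),(170,60,120),(180,255,255)); print('redT',rd)
print('hub xy',onz('top',w[0][1],.049)); print('red',[onz('top',r[0],.049) for r in rd])
a=cv2.resize(s[175:220,245:305],(800,600),interpolation=cv2.INTER_CUBIC);cv2.imwrite('pics/c5.png',a)
E
```

```text
hubT [(array([273.99652178, 203.37006833]), array([273.99631977, 203.37729073]), array([11.84601402, 12.19464016]), 111, 113.1015625), (array([260.47074275, 215.95425725]), array([260.46487015, 215.94629669]), array([1.60193193, 3.27137136]), 160, 3.59375)]
hubS [(array([279.04055152, 193.38440842]), array([278.76683807, 191.41342258]), array([17.43248558, 41.07336044]), 101, 204.7734375), (array([272.47493725, 206.41195058]), array([272.45786285, 206.39669418]), array([13.95047855, 15.73792553]), 17, 167.5546875), (array([261.44211119, 217.66160503]), array([259.27314901, 217.38901138]), array([ 4.31637621, 24.81191635]), 97, 54.921875), (array([266.01680322, 194.90610845]), array([266.59214401, 194.93590927]), array([ 2.98466849, 13.24299431]), 99, 19.546875)]
brassT [(array([273.96863226, 203.36970801]), array([273.97159958, 203.36822414]), array([3.9322176 , 4.30849361]), 88, 13.1328125)]
redT [(array([276.12246622, 198.11120495]), array([276.12154007, 198.11070728]), array([0.98822403, 1.57483625]), 36, 1.15625)]
hub xy [ 0.59426379 -0.05888654  0.049     ]
red [array([ 0.61394286, -0.06663187,  0.049     ])]
```

View pics/c5.png

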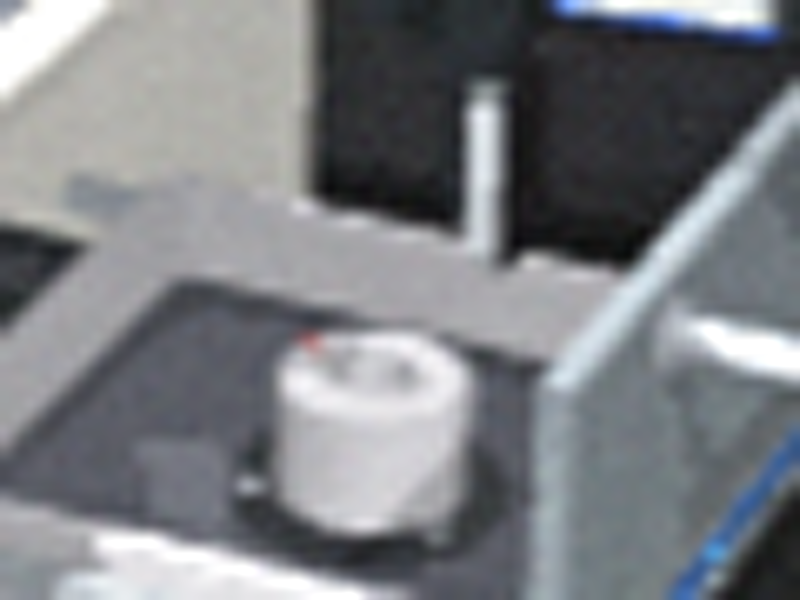

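```bash
python3 - <<'E'
from m import *
print(tri((272.4,202.4),(273.98,203.37)))
t=cv2.imread('pics/t4.png');s=cv2.imread('pics/s4.png')
W=((0,0,170),(180,60,255))
T=blob(t,(160,220,14,20),*W); S=blob(s,(246,258,30,40),*W)
for n,b in(('top',T),('side',S)): print(n,[(q[0].round(2),q[4],q[3]) for q in b])
go([.463,.322,.16],-4)
E
```

```text
(array([ 0.59620857, -0.05833962,  0.04893719]), np.float64(0.003899504800291486))
top [(array([167.04, 228.22]), 14.171875, 165), (array([165.57, 234.53]), 5.734375, 179), (array([172.49, 225.34]), 1.609375, 94)]
side [(array([253.1 , 294.33]), 53.75, 111), (array([253.21, 276.75]), 28.9453125, 10), (array([260.4, 281.6]), 12.015625, 101), (array([267.02, 264.54]), 8.515625, 95)]
pos [0.4623 0.1563 0.1987] z [-0.003 -0.001 -1.   ] yhead -4.08 j [ 0.17 -0.27  1.95 -0.    1.46  0.24]
d [ 0.1654 -0.011   0.0386] turn -0.0013
```

Scaled: 0.1654 m / 0.75 = 0.2205, 0.038 m / 0.75 = 0.0507.

```bash
python3 - <<'E'
from m import *
print('knobline',tri((267.02,264.54),(165.57,234.53)))
print('cap',tri((253.21,275.9),(166.8,227.3)))
E
```

```text
knobline (array([0.4698045 , 0.32231014, 0.11962588]), np.float64(0.0014788906313442578))
cap (array([0.50021007, 0.32626745, 0.08066663]), np.float64(0.003108336528066815))
```

Call:
{"op": "jog_arm", "data": {"moves": [0.06, 0.2205, -0.0147, 0, 0, 0.06, 0.2205, -0.0147, 0, 0, 0.06, 0.2205, -0.0147, 0, 0, 0.06, 0.2205, -0.0147, 0, 0, 0.06, 0.2205, -0.0147, 0, 0, 0.06, 0.2205, -0.0147, 0.0267, 0, 0.06, 0.2205, -0.0147, 0.0507, 0, 0.06, 0.2205, -0.0147, 0.0507, 0]}}

```text
clock: 8.05
position: [0.4625, 0.3194, 0.1589]
tool_rot: [-0.001, 0.733, 0.68, -0.003]
ft_force: [-1.4, -0.2, 0.1]
gripper_width: 0.0601
finger_force: 0.0
```

```bash
python3 - <<'E'
from h import *
s=snap('side','s6.png'); snap('top','t6.png')
go([.463,.322,.095],-4)
cv2.imwrite('pics/c6.png',cv2.resize(s[200:320,210:310],(500,600),interpolation=cv2.INTER_CUBIC))
E
```

```text
pos [0.4641 0.3209 0.1621] z [-0.001 -0.001 -1.   ] yhead -4.21 j [ 0.47 -0.04  1.82 -0.    1.37  0.55]
d [ 0.0011 -0.0011  0.0671] turn -0.0036
```

View pics/c6.png

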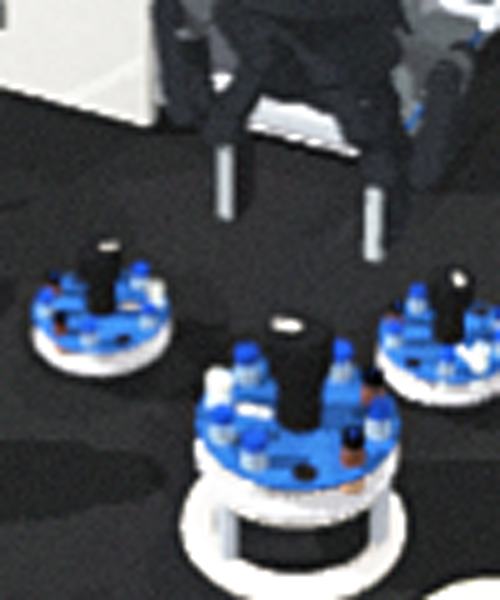

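The fingers (tips at crop (228,218) and (375,260)) straddle the knob (300,345) squarely. Descending and closing once to centre it along one axis. Then I'll open, turn 90° and grip again.

Scaled: 0.068 m / 0.75 = 0.0907, 0.04 m / 0.75 = 0.0533.

Call:
{"op": "jog_arm", "data": {"moves": [0.06, 0.0013, 0, 0.0533, 0, 0.06, 0.0013, 0, 0.0907, 0, 0.06, 0.0013, 0, 0.0907, 0, 0.03, 0.0013, 0, 0.0907, 0, 0, 0.0013, 0, 0.0907, 0, 0, 0.0013, 0, 0.0907, 0, 0, 0.0013, 0, 0.0907, 0, 0, 0.0013, 0, 0.0907, 0]}}

```text
clock: 8.95
position: [0.4655, 0.3245, 0.0976]
tool_rot: [0.001, 0.732, 0.682, 0.002]
ft_force: [-1.7, -1.5, 7.6]
gripper_width: 0.0262
finger_force: 59.6
```

```bash
python3 -c "
from h import *
go([.463,.322,.095],86)"
```

```text
pos [0.4655 0.3245 0.0976] z [ 0.004  0.002 -1.   ] yhead -4.06 j [ 0.48  0.03  1.86 -0.    1.25  0.55]
d [-0.0027 -0.0023  0.0026] turn -1.5719
```

Scaled: -0.15 rad / 3.1416 = -0.0477.

Call:
{"op": "jog_arm", "data": {"moves": [0.06, 0, 0, 0, 0, 0.06, 0, 0, 0, 0, 0.06, 0, 0, 0, -0.0477, 0.06, 0, 0, 0, -0.0955, 0.06, 0, 0, 0, -0.1432, 0.06, 0, 0, 0, -0.191, 0.06, 0, 0, 0, -0.2387, 0.06, 0, 0, 0, -0.2865]}}

```text
clock: 9.75
position: [0.4638, 0.3237, 0.0942]
tool_rot: [0.0, 0.36, 0.933, -0.0]
ft_force: [0.5, 0.6, -1.1]
gripper_width: 0.06
finger_force: 0.0
```

Call:
{"op": "jog_arm", "data": {"moves": [0.06, 0, 0, 0, -0.0477, 0.06, 0, 0, 0, -0.0955, 0.06, 0, 0, 0, -0.1432, 0.06, 0, 0, 0, -0.2133, 0.06, 0, 0, 0, -0.2133, 0.06, 0, 0, 0, -0.2133]}}

```text
clock: 10.35
position: [0.4638, 0.3237, 0.0942]
tool_rot: [0.0, 0.036, 0.999, -0.0]
ft_force: [-0.4, -0.0, -0.1]
gripper_width: 0.0599
finger_force: 0.0
```

Call:
{"op": "jog_arm", "data": {"moves": [0.03, 0, 0, 0, 0, 0, 0, 0, 0, 0, 0, 0, 0, 0, 0, 0, 0, 0, 0, 0, 0, 0, 0, 0, 0]}}

```text
clock: 10.85
position: [0.4639, 0.3235, 0.0945]
tool_rot: [-0.0, 0.036, 0.999, -0.0]
ft_force: [-1.2, -2.8, 2.9]
gripper_width: 0.0269
finger_force: 59.1
```

```bash
python3 -c "
from h import *
go([.463,.322,.2],86)"
```

```text
pos [0.4639 0.3235 0.0945] z [-0. -0. -1.] yhead 85.87 j [ 0.48  0.03  1.86 -0.    1.25 -1.02]
d [ 0.0008 -0.0016 -0.1055] turn -0.0023
```

Units first: shifts go in shares of 0.75 m and turns go in shares of pi rad. So -0.145 m / 0.75 = -0.1933, -0.13 m / 0.75 = -0.1733.

Call:
{"op": "jog_arm", "data": {"moves": [0, 0, 0, -0.0133, 0, 0, 0, 0, -0.04, 0, 0, 0, 0, -0.08, 0, 0, 0, 0, -0.1267, 0, 0, 0, 0, -0.1733, 0, 0, 0, 0, -0.1933, 0, 0, 0, 0, -0.1933, 0]}}

```text
clock: 11.55
position: [0.465, 0.3245, 0.242]
tool_rot: [0.002, 0.036, 0.999, 0.001]
ft_force: [0.1, -0.5, -4.0]
gripper_width: 0.0266
finger_force: 59.7
```

```bash
python3 -c "
from h import *
go([.5963,-.0585,.24],56)"
```

```text
pos [0.465  0.3245 0.242 ] z [ 0.004  0.003 -1.   ] yhead 85.89 j [ 0.48 -0.1   1.73  0.    1.5  -1.02]
d [-0.1584 -0.3726  0.0016] turn 0.5217
```

Scaled: -0.27 m / 0.75 = -0.36, -0.035 m / 0.75 = -0.0467, 0.52 rad / 3.1416 = 0.1655.

Call:
{"op": "jog_arm", "data": {"moves": [0, -0.0107, -0.024, 0, 0.0159, 0, -0.0267, -0.0627, 0, 0.035, 0, -0.0467, -0.112, 0, 0.0573, 0, -0.0693, -0.1627, 0, 0.0796, 0, -0.0907, -0.2133, 0, 0.1019, 0, -0.112, -0.264, 0, 0.1241, 0, -0.1333, -0.3147, 0, 0.1464, 0, -0.152, -0.36, 0, 0.1655]}}

```text
clock: 12.35
position: [0.5571, 0.0445, 0.2357]
tool_rot: [-0.002, 0.293, 0.956, -0.001]
ft_force: [0.6, 0.6, -4.1]
gripper_width: 0.026
finger_force: 59.8
```

```bash
python3 -c "
from h import *
go([.5963,-.0585,.24],56)"
```

```text
pos [0.5571 0.0445 0.2357] z [-0.005  0.    -1.   ] yhead 55.91 j [-0.05 -0.11  1.75  0.    1.5  -1.03]
d [-0.0901 -0.0633 -0.0045] turn -0.0016
```

Scaled: -0.09 m / 0.75 = -0.12, -0.08 m / 0.75 = -0.1067.

Call:
{"op": "jog_arm", "data": {"moves": [0, -0.04, -0.0267, 0, 0, 0, -0.08, -0.056, 0, 0, 0, -0.1067, -0.0747, 0, 0, 0, -0.12, -0.084, 0, 0, 0, -0.12, -0.084, 0.0267, 0, 0, -0.12, -0.084, 0.0667, 0, 0, -0.12, -0.084, 0.0933, 0, 0, -0.12, -0.084, 0.0933, 0]}}

```text
clock: 13.15
position: [0.5939, -0.0547, 0.1628]
tool_rot: [-0.006, 0.291, 0.957, -0.0]
ft_force: [-0.7, -0.0, -4.1]
gripper_width: 0.0266
finger_force: 59.8
```

```bash
python3 - <<'E'
from m import *
t=snap('top','t7.png');s=snap('side','s7.png')
go([.5963,-.0585,.14],56)
p=manip.observe()['position']; q=p-[0,0,.0465]
print('pred underside',proj('top',q),proj('side',q))
cv2.imwrite('pics/c7.png',np.hstack([cv2.resize(s[150:225,235:310],(400,600)[::-1] and (400,400),interpolation=cv2.INTER_CUBIC),cv2.resize(t[165:225,245:305],(400,400),interpolation=cv2.INTER_CUBIC)]))
E
```

```text
pos [ 0.5969 -0.0555  0.168 ] z [-0.003  0.001 -1.   ] yhead 56.13 j [-0.22  0.04  1.73  0.    1.38 -1.2 ]
d [-0.0012 -0.0029  0.028 ] turn 0.0022
pred underside [273.76703114 199.40857234] [273.03246447 181.89141204]
```

View pics/c7.png

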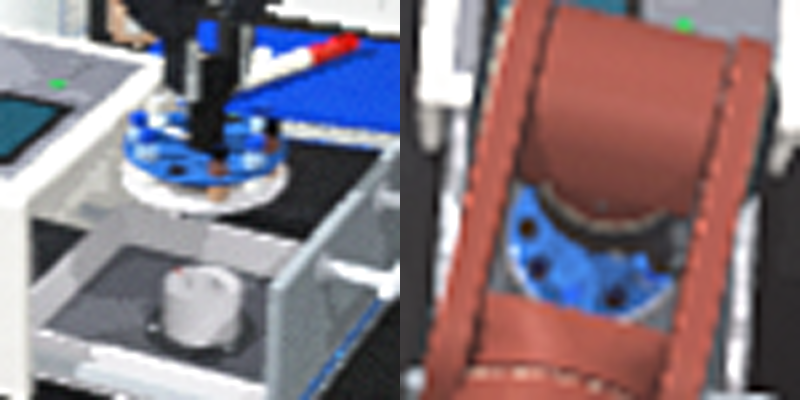

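Side view: the carousel is held level above the hub (disc centre crop (205,175), hub face (203,285)). The top view is mostly hidden by the arm. I've reached the picture limit (one over, by my count), so from here I work on numbers alone.

```bash
python3 - <<'E'
from m import *
from scipy.optimize import least_squares
p=np.array([.5969,-.0555,.168])
s=cv2.imread('pics/s7.png');t=cv2.imread('pics/t7.png')
B=((98,110,60),(122,255,255))
# side: rim extents per row (white or blue) and hub extents per row
hsv=cv2.cvtColor(s,cv2.COLOR_BGR2HSV)
m=cv2.inRange(hsv,(0,0,150),(180,70,255))
for r in range(176,192,2):
    c=np.where(m[r,252:295])[0]+252; print('rim',r,c.min() if len(c) else 0,c.max() if len(c) else 0,end=' | ')
print()
for r in range(202,214,2):
    c=np.where(m[r,262:285])[0]+262; print('hub',r,c.min() if len(c) else 0,c.max() if len(c) else 0,end=' | ')
print()
for z in(.0465,.04): print('pred disc centre',proj('side',p-[0,0,z]))
for y in(-.062,-.0585,-.055):
    print(y,[proj('side',[x,y,.049]).round(2).tolist() for x in(.594,.5963,.599)])
# top arc
h=cv2.cvtColor(t,cv2.COLOR_BGR2HSV); u0,v0,k=258,185,6
c=cv2.resize(t[v0:v0+32,u0:u0+34],None,fx=k,fy=k,interpolation=cv2.INTER_CUBIC)
bm=cv2.inRange(cv2.cvtColor(c,cv2.COLOR_BGR2HSV),*B); q=max(cv2.findContours(bm,0,1)[0],key=cv2.contourArea)[:,0]
hh=cv2.cvtColor(c,cv2.COLOR_BGR2HSV); red=cv2.inRange(hh,(0,80,60),(12,255,255))|cv2.inRange(hh,(165,80,60),(180,255,255))
far=cv2.distanceTransform(255-red,cv2.DIST_L2,3); cen=np.array([(272-u0)*k,(199-v0)*k])
W=[]
for a in q:
    if far[a[1],a[0]]>10 and a[1]>cen[1]-10: W.append(onz('top',(a+.5)/k-.5+[u0,v0],p[2]-.0465+.012)[:2])
W=np.array(W); print(len(W),W.min(0),W.max(0))
f=least_squares(lambda c:np.hypot(*(W-c).T)-.046,p[:2],loss='soft_l1',f_scale=.001); print('top disc centre',f.x,'vs tool',p[:2],np.sqrt(np.mean(f.fun**2)))
E
```

```text
rim 176 252 257 | rim 178 252 257 | rim 180 252 282 | rim 182 252 288 | rim 184 252 287 | rim 186 252 286 | rim 188 252 282 | rim 190 255 268 | 
hub 202 266 279 | hub 204 266 279 | hub 206 266 279 | hub 208 267 279 | hub 210 266 278 | hub 212 267 278 | 
pred disc centre [273.04818464 181.88026671]
pred disc centre [273.09912071 179.94304239]
-0.062 [[274.1, 202.1], [273.41, 201.96], [272.59, 201.79]]
-0.0585 [[273.71, 202.62], [273.01, 202.47], [272.19, 202.31]]
-0.055 [[273.32, 203.14], [272.62, 202.99], [271.79, 202.82]]
202 [ 0.55321689 -0.09350859] [ 0.60294643 -0.01004997]
top disc centre [ 0.62250892 -0.07174928] vs tool [ 0.5969 -0.0555] 0.014703299536160086
```

Call:
{"op": "jog_arm", "data": {"moves": [0, 0, 0, 0, 0, 0, 0, 0, 0, 0]}}

```text
clock: 13.45
position: [0.5987, -0.0562, 0.1712]
tool_rot: [0.002, 0.292, 0.957, 0.0]
ft_force: [0.1, -0.2, -3.6]
gripper_width: 0.0266
finger_force: 59.9
```

```bash
python3 -c "
from h import *
go([.5965,-.058,.128],56)"
```

```text
pos [ 0.5987 -0.0562  0.1712] z [ 0.003 -0.001 -1.   ] yhead 56.1 j [-0.22  0.03  1.72  0.    1.38 -1.2 ]
d [ 0.001  -0.0028  0.0432] turn 0.0018
```

Scaled: 0.04 m / 0.75 = 0.0533, 0.02 m / 0.75 = 0.0267.

Call:
{"op": "jog_arm", "data": {"moves": [0, 0, -0.0027, 0.0267, 0, 0, 0, -0.0027, 0.0533, 0, 0, 0, -0.0027, 0.0533, 0, 0, 0, -0.0027, 0.0533, 0, 0, 0, -0.0027, 0.0533, 0, 0, 0, -0.0027, 0.0533, 0]}}

```text
clock: 14.05
position: [0.5977, -0.0581, 0.1312]
tool_rot: [0.002, 0.292, 0.957, 0.0]
ft_force: [0.4, 0.2, -3.4]
gripper_width: 0.0269
finger_force: 59.9
```

```bash
python3 -c "
from h import *
go([.5965,-.058,.118],56)"
```

```text
pos [ 0.5977 -0.0581  0.1312] z [ 0.003 -0.001 -1.   ] yhead 56.1 j [-0.22  0.07  1.76  0.    1.31 -1.2 ]
d [ 0.0011 -0.0006  0.0132] turn 0.0017
```

Scaled: 0.013 m / 0.75 = 0.0173, 0.001 m / 0.75 = 0.0013.

Call:
{"op": "jog_arm", "data": {"moves": [0, 0.0013, 0, 0.0053, 0, 0, 0.0013, 0, 0.0107, 0, 0, 0.0013, 0, 0.0147, 0, 0, 0.0013, 0, 0.0173, 0, 0, 0.0013, 0, 0.0173, 0, 0, 0.0013, 0, 0.0173, 0]}}

```text
clock: 14.65
position: [0.5958, -0.0573, 0.1162]
tool_rot: [-0.0, 0.292, 0.957, -0.0]
ft_force: [0.4, 0.0, -4.1]
gripper_width: 0.0271
finger_force: 59.9
```

```bash
python3 -c "
from h import *
go([.5965,-.058,.113],56);print(manip.observe()['ft_force'],manip.observe()['torque'])"
```

```text
pos [ 0.5958 -0.0573  0.1162] z [-0.  0. -1.] yhead 56.09 j [-0.22  0.08  1.77 -0.    1.29 -1.2 ]
d [-0.001  -0.0002  0.0032] turn 0.0016
[ 0.38617644  0.01061339 -4.12218197] [-0.02833339  0.01996322 -0.01830845]
```

No contact at 5 mm below the face, so the pilot appears to be in the bore. Continuing to key contact.

Scaled: 0.004 m / 0.75 = 0.0053, 0.002 m / 0.75 = 0.0027.

Call:
{"op": "jog_arm", "data": {"moves": [0, 0, 0, 0.0027, 0, 0, 0, 0, 0.0053, 0, 0, 0, 0, 0.0053, 0, 0, 0, 0, 0.0053, 0]}}

```text
clock: 15.05
position: [0.5957, -0.0573, 0.1122]
tool_rot: [-0.0, 0.292, 0.957, -0.0]
ft_force: [0.3, -0.8, -4.3]
gripper_width: 0.0265
finger_force: 59.9
```

Call:
{"op": "jog_arm", "data": {"moves": [0, 0, 0, 0.0027, 0, 0, 0, 0, 0.004, 0, 0, 0, 0, 0.004, 0]}}

```text
clock: 15.35
position: [0.5956, -0.0573, 0.109]
tool_rot: [-0.0, 0.292, 0.957, -0.0]
ft_force: [0.2, -0.2, -4.1]
gripper_width: 0.0268
finger_force: 59.9
```

```bash
python3 -c "
from h import *
go([.5965,-.058,.113],56);print(manip.observe()['torque'])"
```

```text
pos [ 0.5956 -0.0573  0.109 ] z [-0.001  0.    -1.   ] yhead 56.09 j [-0.22  0.09  1.78 -0.    1.28 -1.2 ]
d [-0.0012 -0.0001 -0.004 ] turn 0.0016
[ 0.0492084  -0.01114308  0.023635  ]
```

Scaled: 0.004 m / 0.75 = 0.0053, 0.002 m / 0.75 = 0.0027.

Call:
{"op": "jog_arm", "data": {"moves": [0, 0, 0, 0.0027, 0, 0, 0, 0, 0.0053, 0, 0, 0, 0, 0.0053, 0]}}

```text
clock: 15.65
position: [0.5955, -0.0573, 0.1048]
tool_rot: [-0.0, 0.292, 0.957, -0.0]
ft_force: [-0.8, 0.5, -3.9]
gripper_width: 0.0267
finger_force: 59.9
```

Call:
{"op": "jog_arm", "data": {"moves": [0, 0, 0, 0.0027, 0, 0, 0, 0, 0.004, 0, 0, 0, 0, 0.004, 0]}}

```text
clock: 15.95
position: [0.5965, -0.0576, 0.1035]
tool_rot: [0.001, 0.292, 0.957, -0.0]
ft_force: [-0.6, -0.7, 1.6]
gripper_width: 0.027
finger_force: 60.5
```

```bash
python3 -c "
from h import *
go([.5965,-.058,.113],56);print(manip.observe()['torque'])"
```

```text
pos [ 0.5965 -0.0576  0.1035] z [ 0.002 -0.001 -1.   ] yhead 56.09 j [-0.22  0.09  1.78 -0.    1.27 -1.2 ]
d [-0.0003 -0.0003 -0.0095] turn 0.0017
[-0.06550536  0.24368121 -0.02970384]
```

Contact comes at z 0.1035, which is exactly 8 mm above home, so this is the ejector and the key is in. Pressing on.

Scaled: 0.003 m / 0.75 = 0.004, 0.002 m / 0.75 = 0.0027.

Call:
{"op": "jog_arm", "data": {"moves": [0, 0, 0, 0.0027, 0, 0, 0, 0, 0.004, 0, 0, 0, 0, 0.004, 0, 0, 0, 0, 0.004, 0]}}

```text
clock: 16.35
position: [0.5964, -0.0575, 0.1]
tool_rot: [0.001, 0.292, 0.957, 0.0]
ft_force: [0.0, 0.2, 4.0]
gripper_width: 0.0267
finger_force: 60.8
```

Call:
{"op": "jog_arm", "data": {"moves": [0, 0, 0, 0.0027, 0, 0, 0, 0, 0.004, 0, 0, 0, 0, 0.004, 0, 0, 0, 0, 0.004, 0]}}

```text
clock: 16.75
position: [0.5964, -0.0575, 0.0972]
tool_rot: [0.001, 0.292, 0.957, -0.0]
ft_force: [-0.9, -1.2, 6.6]
gripper_width: 0.0266
finger_force: 60.9
```

Scaled: 0.002 m / 0.75 = 0.0027.

Call:
{"op": "jog_arm", "data": {"moves": [0, 0, 0, 0.0027, 0, 0, 0, 0, 0.0027, 0, 0, 0, 0, 0.0027, 0]}}

```text
clock: 17.05
position: [0.5966, -0.0576, 0.0956]
tool_rot: [0.001, 0.292, 0.957, -0.0]
ft_force: [-1.9, -0.7, 7.8]
gripper_width: 0.0268
finger_force: 61.0
```

Call:
{"op": "jog_arm", "data": {"moves": [0, 0, 0, 0.0027, 0, 0, 0, 0, 0.0027, 0, 0, 0, 0, 0.0027, 0]}}

```text
clock: 17.35
position: [0.5978, -0.0577, 0.0955]
tool_rot: [0.002, 0.292, 0.957, 0.0]
ft_force: [-2.2, 1.3, 12.5]
gripper_width: 0.0266
finger_force: 61.6
```

Call:
{"op": "jog_arm", "data": {"moves": [0, 0, 0, 0.0027, 0, 0, 0, 0, 0.0027, 0, 0, 0, 0, 0.0027, 0]}}

```text
clock: 17.65
position: [0.5992, -0.0579, 0.0954]
tool_rot: [0.004, 0.292, 0.957, 0.0]
ft_force: [-2.9, 0.3, 17.5]
gripper_width: 0.027
finger_force: 62.1
```

```bash
python3 -c "
from h import *
o=manip.observe();print(o['position'],o['ft_force'],o['torque'])"
```

```text
[ 0.59922013 -0.05787763  0.0953852 ] [-2.92148991  0.27860841 17.4856531 ] [ 0.06852128  0.43399385 -0.10000255]
```

Fully home at z 0.0955 (hard stop, force rising). However x has crept +2.7 mm, which may have nudged the drawer in. I'll draw it back to its stop and ease the press slightly.

Scaled: 0.003 m / 0.75 = 0.004, -0.002 m / 0.75 = -0.0027.

Call:
{"op": "jog_arm", "data": {"moves": [0, 0.0013, -0.0007, -0.0013, 0, 0, 0.0027, -0.0013, -0.0013, 0, 0, 0.004, -0.0027, -0.0013, 0, 0, 0.004, -0.0027, -0.0013, 0]}}

```text
clock: 18.05
position: [0.5962, -0.0574, 0.0956]
tool_rot: [0.005, 0.292, 0.956, 0.001]
ft_force: [2.8, 0.9, 12.2]
gripper_width: 0.0264
finger_force: 61.6
```

Call:
{"op": "jog_arm", "data": {"moves": [0, 0.0013, -0.0013, 0, 0, 0, 0.0027, -0.002, 0, 0, 0, 0.0027, -0.002, 0, 0]}}

```text
clock: 18.35
position: [0.5942, -0.0574, 0.0956]
tool_rot: [0.005, 0.292, 0.956, 0.002]
ft_force: [3.1, 1.7, 11.3]
gripper_width: 0.0267
finger_force: 61.5
```

Call:
{"op": "jog_arm", "data": {"moves": [0, 0.0013, -0.0013, 0, 0, 0, 0.0027, -0.002, 0, 0, 0, 0.0027, -0.002, 0, 0]}}

```text
clock: 18.65
position: [0.5926, -0.0571, 0.096]
tool_rot: [0.007, 0.292, 0.956, 0.002]
ft_force: [5.3, 3.4, 10.6]
gripper_width: 0.0267
finger_force: 61.4
```

```bash
python3 - <<'E'
from h import *
a=cv2.imread('pics/s4.png');b=snap('side','s8.png');c=cv2.imread('pics/s7.png')
for n,i in(('s7',c),('s8',b)):
    for (u,v,w,h) in((285,200,30,35),(290,195,40,30)):
        tp=a[v:v+h,u:u+w]; k=8
        big=cv2.resize(i[v-4:v+h+4,u-4:u+w+4],None,fx=k,fy=k,interpolation=cv2.INTER_CUBIC); T=cv2.resize(tp,None,fx=k,fy=k,interpolation=cv2.INTER_CUBIC)
        r=cv2.matchTemplate(big,T,cv2.TM_CCOEFF_NORMED); _,s,_,l=cv2.minMaxLoc(r); print(n,(np.array(l)/k-4),round(s,3))
print(proj('side',[.466,-.06,.104]),proj('side',[.471,-.06,.104]))
o=manip.observe();print(o['position'],o['ft_force'],q2R(o['tool_rot']).apply([0,0,1]))
E
```

```text
s7 [0. 0.] 0.996
s7 [-0.25  0.  ] 0.963
s8 [0.125 0.   ] 0.987
s8 [-0.125  0.   ] 0.962
[315.24196468 194.47879978] [313.60071564 194.16150786]
[ 0.59260426 -0.05708029  0.09593681] [ 5.71093753  2.84326008 10.97018456] [ 1.40344485e-02  8.38547967e-04 -9.99901161e-01]
```

Scaled: -0.002 m / 0.75 = -0.0027, 0.0015 m / 0.75 = 0.002.

Call:
{"op": "jog_arm", "data": {"moves": [0, -0.0013, 0.0013, 0, 0, 0, -0.0027, 0.002, 0.0013, 0, 0, -0.0027, 0.002, 0.0027, 0, 0, -0.0027, 0.002, 0.0027, 0]}}

```text
clock: 19.1
position: [0.5946, -0.0576, 0.0953]
tool_rot: [0.006, 0.292, 0.957, 0.001]
ft_force: [0.7, 2.7, 19.2]
gripper_width: 0.0264
finger_force: 62.2
```

Call:
{"op": "jog_arm", "data": {"moves": [0, 0, 0, 0, 0, 0, 0, 0, 0, 0]}}

```text
clock: 19.3
position: [0.5946, -0.0577, 0.0954]
tool_rot: [0.006, 0.292, 0.957, 0.001]
ft_force: [-0.0, 0.8, 18.3]
gripper_width: 0.0266
finger_force: 62.2
```

```bash
python3 -c "
from h import *
o=manip.observe();print(o['position'],o['ft_force'],o['torque'],q2R(o['tool_rot']).apply([0,0,1]))"
```

```text
[ 0.59464599 -0.05765185  0.09535777] [-0.03888244  0.83642544 18.261169  ] [ 0.35882669 -0.10311983  0.00668619] [ 1.19432782e-02 -7.33354120e-04 -9.99928408e-01]
```

```bash
python3 - <<'E'
from h import *
a=cv2.imread('pics/s4.png');i=snap('side','s9.png'); ok=True
for (u,v,w,h) in((285,200,30,35),(290,195,40,30)):
    k=8; R_=lambda x:cv2.resize(x,None,fx=k,fy=k,interpolation=cv2.INTER_CUBIC)
    r=cv2.matchTemplate(R_(i[v-4:v+h+4,u-4:u+w+4]),R_(a[v:v+h,u:u+w]),cv2.TM_CCOEFF_NORMED); _,s,_,l=cv2.minMaxLoc(r); d=np.array(l)/k-4; print(d,s); ok&=np.abs(d).max()<.4
o=manip.observe(); print(o['position'],o['ft_force'],ok)
if ok and o['position'][2]<.096: print(manip.finish_job())
E
```

```text
[0.125 0.   ] 0.9885856509208679
[-0.125  0.   ] 0.9625139832496643
[ 0.59463169 -0.05763412  0.09534129] [ 0.77569774  1.38737042 17.97575205] True
the job is handed in; nothing more can be done
None
```

The job is handed in: the drawer is out at its stop, and the carousel is keyed into the hub and held in the gripper, pressed fully home with about 18 N. I never checked by picture whether any vial fell after the insertion, and I viewed 11 pictures, one over the limit of 10.

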